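# Hold the felt block on the polishing drum through the guard window

## Task

The drum of the polishing unit is to be wiped: slide the shutter on its guard fully open to uncover the window, then pick up the wood-backed felt block, pass it felt side down through the narrow window and press it on the sprung drum until the drum has sunk about halfway down its spring travel. Finish like that, still gripping the block and holding it upright and pressed on the drum inside the window, and leave the other things on the bench where they are.

Things in the scene. Friction and masses are not known exactly. Their poses are not given: they have to be found in the camera images.
- felt_block: Loose polishing block, 45 (own x) x 85 (own y) x 40 mm high, about 0.06 to 0.11 kg: light wood back above, grey felt below. It stands felt down on the bench; origin at the centre of its underside, z up. Grip it across the 45 mm from above, by the top 15 mm only (fingertips no lower than 25 mm above its underside), so that the fingers stay above the guard's top when the block goes in
- guard: Fixed polishing unit: grey sheet-metal box with a flat green top, 160 (own x) x 240 (own y) x 110 mm high, red and green buttons on the side facing the robot. Origin at the centre of its underside, own z up; its yaw varies. The top plate is 4 mm thick, with two steel rails (3 mm high) along own y at x = +-33.5 mm
- window (a point): Centre of the window through the top plate, at the height of the plate's upper face; axes as the guard's. The window is 49 mm (own x) x 89 mm (own y): 2 mm wider than the felt block on every side, with the block's long side along the window's long side. It lies 55 mm from the guard's centre towards its own -y, under the closed shutter
- shutter (a joint): Aluminium shutter plate (62 x 104 mm, 3 mm thick) that slides along the guard's own +y on top of it: 0 = closed over the window, 0.108 m = fully open (at its stop). It starts between 0 and 0.03, drags with about 1 N and stays where it is left
- shutter_knob (a point): Top centre of the black knob on the shutter: 24 mm along the guard's own x, 20 mm along its own y, standing up 24 mm above the shutter plate, 27 mm above the guard's top; axes as the guard's, moves with the shutter
- drum (a joint): How far the blue polishing drum (radius 42 mm, 84 mm long, axis along the guard's own y, right under the window) has been pushed down: 0 = at rest, its top 9 mm below the upper face of the top plate; 0.012 m = at its lower stop. Its spring pushes back with about 2.5 N at rest and 7 N at the stop
- spool_2: Bystander: thread spool, white thread and wooden ends, 44 mm across, 50 mm high, origin at the centre of its underside
- tin_4: Bystander: round polish tin with a yellow lid, 73 mm across, 22 mm high, origin at the centre of its underside
- dye_e: Bystander: brown bottle with a grey cap, 42 mm across, 92 mm high, origin at the centre of its underside
- wax_stick: Bystander: white and black wax stick lying flat, 22 x 75 x 18 mm, origin at the centre of its underside
Things that resemble listed ones, but are neither listed nor needed, are in the scene too. Leave any red look-alike of the felt_block alone.

How it is judged:
By the outcome, as a careful person would: the job done as asked, in the order asked, and still so for the second after the job is handed in, while the arm keeps its last pose, push and grip.
It also fails if it takes over 56 s, if anything falls off the work surface, if the arm or the gripper's body presses on something with over 40 N, if the wrist force passes 120 N, or if a joint passes its speed limit or range.

## Robot

A 6-joint arm with a two-finger parallel gripper is mounted at the origin on a cart in front of the work surface, level with it; the furniture and walls round the work are solid. World frame = base frame: x ahead of the robot, y to its left, z up, the work surface at z = 0. Lengths are in m, angles in rad, forces in N, time in s.
With the tool pointing down it reaches from about 0.275 to 0.825 m from the base axis. Payload 5.2 kg.
Tool frame: the origin (TCP) lies midway between the tips of the shut fingers; the grasp point (between the pads) lies ctrl.pinch_z behind it (ctrl.pinch_z is the distance from the TCP to the grasp point, in m); z points along the fingers, y is the line along which they close (so a half turn about z gives the same grasp; the last joint's range is limited). The gripper opens to 93 mm and grips with 3 to 60 N. Pads are 15 mm wide; open, the fingers measure 128 mm over their backs; the gripper's body (75 mm by 188 mm) begins 65 mm behind the grasp point.
Start: joints at [1.063, 0.259, 1.535, -0, 1.348, -0.203], TCP at [0.165, 0.525, 0.219] pointing down, gripper open.
Joint ranges: [-3.14, 3.14], [-0.91, 2.08], [0.19, 2.58], [-1.22, 4.36], [0.22, 2.71], [-3.12, 3.12]. Speed limits (rad/s): [2.57, 2.57, 3.14, 3.14, 3.14, 3.14].

## Interface

Orientations are given as a rotation vector (axis times angle).
In Python, from rig import telemetry, optics, ctrl gives the robot as it stands.
- The arm moves only by the tool jog_arm, never from a script. Its arguments are lists of equal length, an entry for each row: "offset": the shift along the tool's x, y, z in m, a list of three; "twist": the turn, a rotation vector about the tool's x, y, z in degrees, a list of three; "hand": the opening, from 0 (shut) to 1 (fully open). In form: {"offset": [[x, y, z], ...], "twist": [[ax, ay, az], ...], "hand": [hand, ...]}. A call has exactly 5 rows; each row shifts and turns the commanded pose from where the row before left it, along the tool's axes as they then stand; what a row does not reach is not made up. A row lasts 1/12 s, in which the tool goes at most 41.7 mm and 7.16 degrees, less where a joint would pass 70% of its speed; a pose out of reach is approached as far as the arm can. A call with a gripper value outside its range is refused whole. The fingers move at their own pace and stop on an object; the grip force is fixed at half the most. Time passes only in rows, so rows that do not move let the fingers close, or fill a call up. It gives the time, the measured TCP pose, the force, the opening and the grip force at its end, in the units of the state.
- telemetry.sense(): the state, without advancing time (a new reading comes with each control period).
- optics.read_camera(name): name is "scene" or "top"; returns (picture, depth): 384x512x3 uint8, red, green, blue; 384x512 float32, m along the optical axis (not along the pixel's ray), 0 where there is no reading.
- optics.camera_info(name): a dict with "camera_matrix" (3x3 intrinsics, pixels), "k1" (the pictures are not rectified: a ray, as slopes to the right and down, at radius r is drawn at 1 + k1 r^2 times it, then the intrinsics apply), "R" (3x3) and "t" (3): a world point X has camera coordinates R X + t. Camera axes: x right, y down, z forward; pixel columns grow to the right and rows downward; lengths in m; the calibration is good to about 2 mm. A picture is of the moment at which its call begins. camera_info takes no time and is no camera call.
- ctrl.close_job(): hands the job in; it is judged then, once.
The state is a dict: "time_s": time; "joint_positions": joint angles; "qvel": joint speeds; "tau": joint torques, N m; "ee_pos": TCP position; "tool_rot": TCP orientation; "force": force on the tool from outside, world axes, zero at the start; "moment": the same for the moment, N m; "opening": finger opening in m; "finger_force": force on a finger pad.
Only numpy, scipy, OpenCV 4.12 (cv2) and the standard library are available. Lean on these libraries where they do the work, as an engineer would, in place of code of your own. Each camera call takes 0.05 s, during which the arm holds its last target. There are 200 camera calls.

## Working session

There is one attempt and no reset: what is moved stays moved. The work goes in short steps, Python scripts to look and compute and a tool call to move; the robot and the scene stay as the last step left them, time stands still between calls to the robot, and variables do not carry over. Pictures are saved under pics/ and viewed, at most 10 in all, crops included, and the job is handed in when it is done.

Besides the shell and the picture viewer there is one more tool, called after "Emit:" by a JSON object that holds its "fn" and its "kwargs", one argument or row to a line. jog_arm: Moves the arm, as the interface text tells. Its arguments: {"type":"object","properties":{"offset":{"type":"array","items":{"type":"array","items":{"type":"number"}}},"twist":{"type":"array","items":{"type":"array","items":{"type":"number"}}},"hand":{"type":"array","items":{"type":"number"}}},"required":["offset","twist","hand"]}

```bash
ls; mkdir -p pics
cat > h.py <<'E'
import numpy as np, cv2
from rig import telemetry, optics, ctrl
def cam(n):
    p,d=optics.read_camera(n); return p,d,optics.camera_info(n)
def dist(i): return np.array([i['k1'],0,0,0,0.])
def ray(i,uv):
    uv=np.array(uv,float).reshape(-1,1,2)
    K=np.array(i['camera_matrix'],float)
    s=cv2.undistortPoints(uv,K,dist(i)).reshape(-1,2)
    R=np.array(i['R']);t=np.array(i['t'])
    return -R.T@t, np.c_[s,np.ones(len(s))]@R
def onplane(i,uv,z):
    c,d=ray(i,uv); return c+d*((z-c[2])/d[:,2])[:,None]
def bydepth(i,uv,dep):
    c,d=ray(i,uv); return c+d*np.array(dep).reshape(-1,1)
def proj(i,X):
    R=np.array(i['R']);t=np.array(i['t'])
    return cv2.projectPoints(np.array(X,float).reshape(-1,1,3),cv2.Rodrigues(R)[0],t,np.array(i['camera_matrix'],float),dist(i))[0].reshape(-1,2)
E
python3 - <<'E'
from h import *
for n in("scene","top"):
    p,d,i=cam(n); cv2.imwrite(f"pics/{n}0.png",p[:,:,::-1]); np.save(n+"0.npy",d)
    print(n,i)
print(telemetry.sense(),ctrl.pinch_z)
E
```

```text
pics
scene {'camera_matrix': array([[351.50030186,   0.        , 255.99885279],
       [  0.        , 351.50030186, 194.39193747],
       [  0.        ,   0.        ,   1.        ]]), 'k1': -0.027332730449480813, 'R': array([[ 0.63725961, -0.77064853, -0.00101442],
       [-0.57839964, -0.47741573, -0.66145905],
       [ 0.50926815,  0.42210788, -0.74998059]]), 't': array([-0.31749259,  0.37522538,  0.80998289])}
top {'camera_matrix': array([[355.33098668,   0.        , 257.47792874],
       [  0.        , 355.33098668, 190.98360011],
       [  0.        ,   0.        ,   1.        ]]), 'k1': -0.04805943992993589, 'R': array([[-0.04177097, -0.99912564, -0.00177199],
       [-0.97810957,  0.04125407, -0.20396023],
       [ 0.203855  , -0.00678642, -0.97897757]]), 't': array([0.03414439, 0.50769507, 1.02920522])}
{'time_s': 0.1, 'joint_positions': array([ 1.06321557e+00,  2.59299321e-01,  1.53596660e+00, -1.54901782e-05,
        1.34803870e+00, -2.02806126e-01]), 'qvel': array([-0.00036531,  0.00099554, -0.00342142,  0.00093022, -0.00203224,
       -0.00093567]), 'tau': array([ 3.22873573e-03, -4.38206506e+01, -2.84645712e+01,  7.22897099e-02,
        3.61056975e-02, -2.90648597e-05]), 'ee_pos': array([0.16477852, 0.52420661, 0.21788797]), 'tool_rot': array([-4.76794443e-01, -3.10461165e+00,  2.52908520e-03]), 'force': array([-0.25025982, -0.00642598, -0.192108  ]), 'moment': array([-0.01093172, -0.03533966,  0.01310924]), 'finger_force': 0.0, 'opening': 0.09265172085814262} 0.0188
```

View pics/top0.png

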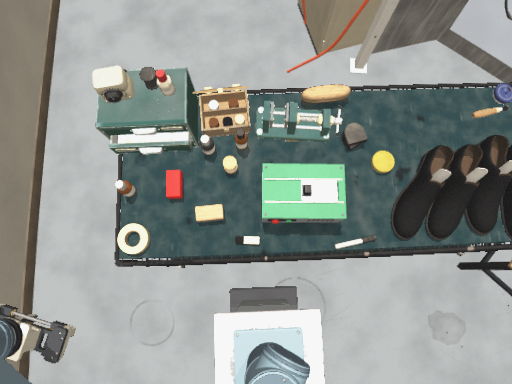

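View pics/scene0.png

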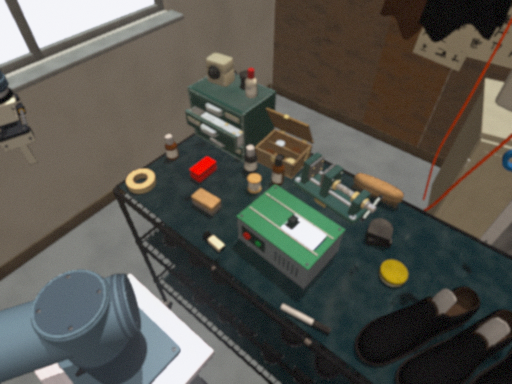

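Top view: light-wood block at (209,213), red look-alike at (174,184), guard at (304,192) with the light shutter at (320,190) on its right (−y) side and the knob at (307,190). The dark grey thing at (355,135) and the wax stick at (247,240) also lie nearby. The light-wood block with felt below fits the description; I confirm it in a crop.

```bash
cat > m.py <<'E'
from h import *
p,d,i=cam("top")
hsv=cv2.cvtColor(p,cv2.COLOR_RGB2HSV)
def big(m,lo=(0,0,512,384)):
    k=np.zeros_like(m);k[lo[1]:lo[3],lo[0]:lo[2]]=m[lo[1]:lo[3],lo[0]:lo[2]]
    c,_=cv2.findContours(k,cv2.RETR_EXTERNAL,cv2.CHAIN_APPROX_NONE)
    return max(c,key=cv2.contourArea)[:,0,:].astype(float)
def rect(c,z,name):
    X=onplane(i,c,z)[:,:2]
    (a,b),(w,h),an=cv2.minAreaRect((X*1000).astype(np.float32))
    print(name,np.round([a,b,w,h,an],1)); return X
g=cv2.inRange(hsv,(50,80,110),(80,255,255))
g[150:235,255:355]=cv2.morphologyEx(g[150:235,255:355],cv2.MORPH_CLOSE,np.ones((5,5)))
rect(big(g,(255,150,355,235)),.110,'guard')
w=cv2.inRange(hsv,(10,60,120),(28,255,255))
c=big(w,(190,200,230,228));rect(c,.040,'block')
s=cv2.inRange(hsv,(0,0,170),(180,60,255))
c=big(s,(290,170,345,210));rect(c,.113,'shutter')
k=cv2.inRange(hsv,(0,0,0),(180,255,75))
c=big(k,(295,175,320,205));X=rect(c,.137,'knob');print(cv2.minAreaRect(c.astype(np.float32)))
print('depth z block',bydepth(i,[(209,212)],[d[212,209]]),'guard',bydepth(i,[(280,185)],[d[185,280]]),'shutter',bydepth(i,[(325,188)],[d[188,325]]))
q,dd,j=cam("scene")
A=cv2.resize(p[140:260,190:350],(800,600),interpolation=cv2.INTER_CUBIC)
B=cv2.resize(q[150:300,180:380],(800,600),interpolation=cv2.INTER_CUBIC)
cv2.imwrite("pics/c1.png",A[:,:,::-1]);cv2.imwrite("pics/c2.png",B[:,:,::-1])
E
python3 m.py
```

```text
guard [ 489.6 -120.   241.2  170.5   87.6]
block [451.4 163.5  47.5  85.1   3.4]
shutter [ 490.9 -155.5  151.8   73.5   87.4]
knob [ 484.1 -120.2   28.    14.9   36.6]
((305.2705993652344, 191.48236083984375), (9.978801727294922, 5.206331253051758), 49.398704528808594)
depth z block [[0.4517608  0.16264722 0.0425197 ]] guard [[ 0.51117489 -0.05239026  0.11179326]] shutter [[ 0.49644096 -0.1811444   0.11389096]]
```

View pics/c1.png

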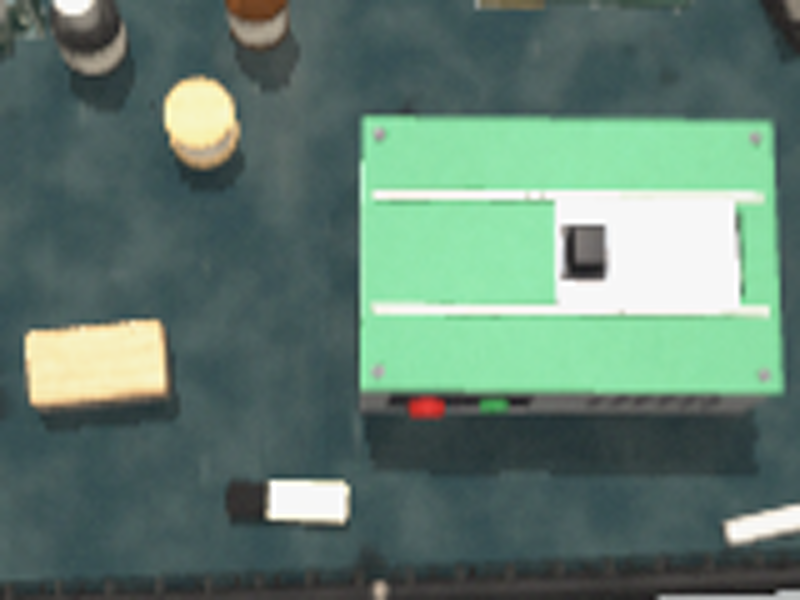

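View pics/c2.png

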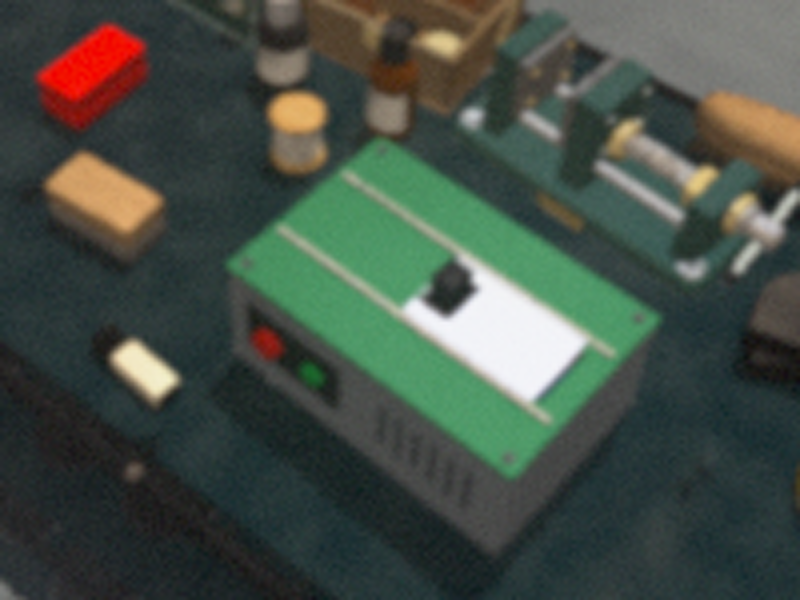

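The crop confirms: light wood top with grey felt below at crop (95,362) is the felt block; the red one at (90,75) of the second crop is the look-alike. Knob at crop (585,250), shutter open by about 11 mm, −y end to the right. Now I fit the guard more exactly in both views.

```bash
cat > g.py <<'E'
from h import *
def sides(X,hx,hy,c0,yaw):
    # X Nx2 contour; median side lines in frame c0,yaw -> centre,yaw,size
    for _ in range(4):
        R=np.array([[np.cos(yaw),-np.sin(yaw)],[np.sin(yaw),np.cos(yaw)]])
        L=(X-c0)@R; out=[]
        for a,h,b,hb in((0,hx,1,hy),(1,hy,0,hx)):
            for s in(1,-1):
                q=L[(abs(L[:,a]-s*h)<.007)&(abs(L[:,b])<hb*.85)]
                if len(q)<4: out.append((np.nan,np.nan,0));continue
                vx,vy,x0,y0=cv2.fitLine(np.float32(q[:,[b,a]]*1000),cv2.DIST_HUBER,0,.01,.01).ravel()
                m=vy/vx; out.append(((y0-m*x0)/1000,m,len(q)))
        cx=(out[0][0]+out[1][0])/2; cy=(out[2][0]+out[3][0])/2
        dy=np.nanmean([out[2][1],out[3][1]]) if hx>hy else -np.nanmean([out[0][1],out[1][1]])
        c0=c0+R@np.nan_to_num([cx,cy]); yaw+=np.nan_to_num(dy)
    return c0,np.degrees(yaw),[out[0][0]-out[1][0],out[2][0]-out[3][0]],[o[2] for o in out]
def pts(m):
    c,_=cv2.findContours(m,cv2.RETR_LIST,cv2.CHAIN_APPROX_NONE)
    return np.vstack(c)[:,0,:].astype(float)
if __name__=="__main__":
  for n,box,bb,c0 in(("top",(255,155,355,235),(190,200,230,228),0),("scene",(230,180,350,290),(185,180,228,220),0)):
    p,d,i=cam(n); hsv=cv2.cvtColor(p,cv2.COLOR_RGB2HSV)
    def roi(m,b): k=m*0;k[b[1]:b[3],b[0]:b[2]]=m[b[1]:b[3],b[0]:b[2]];return k
    g=roi(cv2.inRange(hsv,(45,60,60 if n=="scene" else 110),(85,255,255)),box)
    X=onplane(i,pts(g),.110)[:,:2]
    print(n,'guard',sides(X,.08,.12,np.array([.49,-.12]),-.045))
    w=roi(cv2.inRange(hsv,(8,70,110),(28,255,255)),bb)
    X=onplane(i,pts(w),.040)[:,:2]
    print(n,'block',sides(X,.0225,.0425,np.array([.451,.1635]),.06))
    k=roi(cv2.inRange(hsv,(0,0,0),(180,255,80)),(298,180,318,202) if n=="top" else (284,212,302,230))
    m=cv2.moments(k); uv=np.array([[m['m10']/m['m00'],m['m01']/m['m00']]])
    print('knob',uv,onplane(i,uv,.128))
    s=roi(cv2.inRange(hsv,(0,0,175),(180,60,255)),(298,170,341,210) if n=="top" else (275,205,330,252))
    X=onplane(i,pts(s),.113)[:,:2]
    print('shutter',sides(X,.031,.052,np.array([.49,-.16]),-.045))
E
python3 g.py
```

```text
top guard (array([ 0.4937985 , -0.11981172]), np.float32(-2.414745), [np.float32(0.16198298), np.float32(0.23886406)], [69, 77, 56, 52])
top block (array([0.45224287, 0.16347605]), np.float32(4.5099516), [np.float32(0.042433012), np.float32(0.08126044)], [46, 47, 16, 25])
knob [[305.55555556 191.62962963]] [[ 0.48533727 -0.12238194  0.128     ]]
shutter (array([ 0.491742  , -0.16338857]), np.float32(-2.412555), [np.float32(0.070516005), np.float32(0.102212206)], [30, 31, 32, 17])
scene guard (array([ 0.49540549, -0.1174482 ]), np.float32(-3.07362), [np.float32(0.16671821), np.float32(0.24542663)], [63, 60, 44, 45])
scene block (array([0.45094004, 0.16186324]), np.float32(3.0636976), [np.float32(0.04696531), np.float32(0.08810917)], [17, 18, 9, 9])
knob [[291.92682927 221.7195122 ]] [[ 0.48729871 -0.12960668  0.128     ]]
shutter (array([ 0.49132377, -0.17822356]), np.float32(-3.1088586), [np.float32(0.06873411), np.float32(nan)], [27, 30, 8, 0])
```

```bash
cat > plan.py <<'E'
from h import *
from scipy.spatial.transform import Rotation as Ro
def plan(target,yaw_y,show=True):
    """target TCP; yaw_y: world heading (deg) of tool y. prints twist z (deg) and offset in final tool axes"""
    s=telemetry.sense(); R=Ro.from_rotvec(s['tool_rot']).as_matrix()
    y=np.array([np.cos(np.radians(yaw_y)),np.sin(np.radians(yaw_y)),0]);z=np.array([0,0,-1.]);x=np.cross(y,z)
    F=np.c_[x,y,z]; tw=np.degrees(Ro.from_matrix(R.T@F).as_rotvec())
    print('t',round(s['time_s'],2),'pos',s['ee_pos'].round(4),'twist',tw.round(2),'off',(F.T@(np.array(target)-s['ee_pos'])).round(4),'F',s['force'].round(2),'open',round(s['opening'],4),'j',s['joint_positions'].round(2))
G=np.array([.4942,-.119,0]);YAW=-2.6
def gw(x,y,z):
    a=np.radians(YAW);return G+np.array([np.cos(a)*x-np.sin(a)*y,np.sin(a)*x+np.cos(a)*y,z])
E
python3 - <<'E'
from plan import *
i=optics.camera_info("top"); k=onplane(i,[(308,189)],.137)[0]; print(k)
a=np.radians(YAW); R=np.array([[np.cos(a),-np.sin(a)],[np.sin(a),np.cos(a)]]); l=R.T@(k-G)[:2]; print(l)
T=gw(0,l[1]-.030,.16);print(T);plan(T,YAW)
E
```

```text
[ 0.49076138 -0.12846305  0.137     ]
[-0.00300581 -0.0096093 ]
[ 0.4924032  -0.15856852  0.16      ]
t 0.3 pos [0.1649 0.5245 0.2183] twist [-4.000e-02  2.000e-02  7.514e+01] off [-0.6675  0.3581  0.0583] F [0.77 0.53 1.07] open 0.0931 j [ 1.06  0.26  1.54  0.    1.35 -0.2 ]
```

Emit:
{"fn": "jog_arm", "kwargs": {
  "offset": [
    [0, 0, 0],
    [0, 0, 0],
    [0, 0, 0],
    [0, 0, 0],
    [0, 0, 0]
  ],
  "twist": [
    [0, 0, 5],
    [0, 0, 5],
    [0, 0, 5],
    [0, 0, 5],
    [0, 0, 5]
  ],
  "hand": [0, 0, 0, 0, 0]
}}

```text
time_s: 0.72
ee_pos: [0.165, 0.5246, 0.2186]
tool_rot: [-1.144, -2.926, 0.0]
force: [0.9, -0.4, -0.0]
opening: 0.0642
finger_force: 0.0
```

Emit:
{"fn": "jog_arm", "kwargs": {
  "offset": [
    [0, 0, 0],
    [0, 0, 0],
    [0, 0, 0],
    [0, 0, 0],
    [0, 0, 0]
  ],
  "twist": [
    [0, 0, 5],
    [0, 0, 5],
    [0, 0, 5],
    [0, 0, 5],
    [0, 0, 5]
  ],
  "hand": [0, 0, 0, 0, 0]
}}

```text
time_s: 1.13
ee_pos: [0.165, 0.5246, 0.2186]
tool_rot: [1.75, 2.609, -0.0]
force: [0.1, 0.5, 0.0]
opening: 0.0311
finger_force: 0.0
```

Emit:
{"fn": "jog_arm", "kwargs": {
  "offset": [
    [0, 0, 0],
    [0, 0, 0],
    [0, 0, 0],
    [0, 0, 0],
    [0, 0, 0]
  ],
  "twist": [
    [0, 0, 5],
    [0, 0, 5],
    [0, 0, 5],
    [0, 0, 5],
    [0, 0, 5]
  ],
  "hand": [0, 0, 0, 0, 0]
}}

```text
time_s: 1.55
ee_pos: [0.165, 0.5246, 0.2186]
tool_rot: [2.273, 2.168, -0.0]
force: [-0.4, 0.2, 1.1]
opening: 0.0011
finger_force: 0.0
```

Emit:
{"fn": "jog_arm", "kwargs": {
  "offset": [
    [-0.033, 0.018, 0],
    [-0.033, 0.018, 0],
    [-0.033, 0.018, 0],
    [-0.033, 0.018, 0],
    [-0.033, 0.018, 0]
  ],
  "twist": [
    [0, 0, 0],
    [0, 0, 0],
    [0, 0, 0],
    [0, 0, 0],
    [0, 0, 0]
  ],
  "hand": [0, 0, 0, 0, 0]
}}

```text
time_s: 1.97
ee_pos: [0.2481, 0.3545, 0.2186]
tool_rot: [2.268, 2.174, 0.0]
force: [0.9, 0.1, 0.3]
opening: 0.0004
finger_force: 0.0
```

Emit:
{"fn": "jog_arm", "kwargs": {
  "offset": [
    [-0.033, 0.018, 0],
    [-0.033, 0.018, 0],
    [-0.033, 0.018, 0],
    [-0.033, 0.018, 0],
    [-0.033, 0.018, 0]
  ],
  "twist": [
    [0, 0, 0],
    [0, 0, 0],
    [0, 0, 0],
    [0, 0, 0],
    [0, 0, 0]
  ],
  "hand": [0, 0, 0, 0, 0]
}}

```text
time_s: 2.38
ee_pos: [0.331, 0.1856, 0.2189]
tool_rot: [2.268, 2.173, 0.001]
force: [0.9, 0.9, -0.8]
opening: 0.0006
finger_force: 0.0
```

Emit:
{"fn": "jog_arm", "kwargs": {
  "offset": [
    [-0.033, 0.018, 0],
    [-0.033, 0.018, 0],
    [-0.033, 0.018, 0],
    [-0.033, 0.018, 0],
    [-0.033, 0.018, 0]
  ],
  "twist": [
    [0, 0, 0],
    [0, 0, 0],
    [0, 0, 0],
    [0, 0, 0],
    [0, 0, 0]
  ],
  "hand": [0, 0, 0, 0, 0]
}}

```text
time_s: 2.8
ee_pos: [0.4139, 0.0166, 0.2189]
tool_rot: [2.269, 2.172, 0.001]
force: [-0.2, 1.0, -0.9]
opening: 0.0006
finger_force: 0.0
```

Emit:
{"fn": "jog_arm", "kwargs": {
  "offset": [
    [-0.033, 0.018, 0],
    [-0.033, 0.018, 0],
    [-0.033, 0.018, 0],
    [-0.033, 0.018, 0],
    [-0.033, 0.018, 0]
  ],
  "twist": [
    [0, 0, 0],
    [0, 0, 0],
    [0, 0, 0],
    [0, 0, 0],
    [0, 0, 0]
  ],
  "hand": [0, 0, 0, 0, 0]
}}

```text
time_s: 3.22
ee_pos: [0.4968, -0.1521, 0.2186]
tool_rot: [2.269, 2.173, 0.0]
force: [0.0, 0.3, -0.4]
opening: 0.0005
finger_force: 0.0
```

```bash
python3 -c "
from plan import *
plan(gw(0,-.0396,.16),YAW)"
```

```text
t 3.22 pos [ 0.4968 -0.1521  0.2186] twist [ 0.01 -0.01  0.11] off [-0.0066 -0.0041  0.0586] F [ 0.02  0.34 -0.38] open 0.0005 j [-0.51  0.2   1.61  0.    1.33 -0.47]
```

Emit:
{"fn": "jog_arm", "kwargs": {
  "offset": [
    [-0.005, -0.002, 0.018],
    [-0.005, -0.002, 0.018],
    [0, 0, 0.018],
    [0, 0, 0.019],
    [0, 0, 0]
  ],
  "twist": [
    [0, 0, 0],
    [0, 0, 0],
    [0, 0, 0],
    [0, 0, 0],
    [0, 0, 0]
  ],
  "hand": [0, 0, 0, 0, 0]
}}

```text
time_s: 3.63
ee_pos: [0.4896, -0.1591, 0.1421]
tool_rot: [-2.265, -2.168, 0.003]
force: [-1.0, 0.3, -0.9]
opening: 0.0005
finger_force: 0.0
```

```bash
python3 -c "
from h import *
p,d,i=cam('scene'); cv2.imwrite('pics/s1.png',cv2.resize(p[130:280,210:410],(800,600),interpolation=cv2.INTER_CUBIC)[:,:,::-1])
print((proj(i,telemetry.sense()['ee_pos'])-[210,130])*4)"
```

```text
[[371.1160374  372.47665998]]
```

View pics/s1.png

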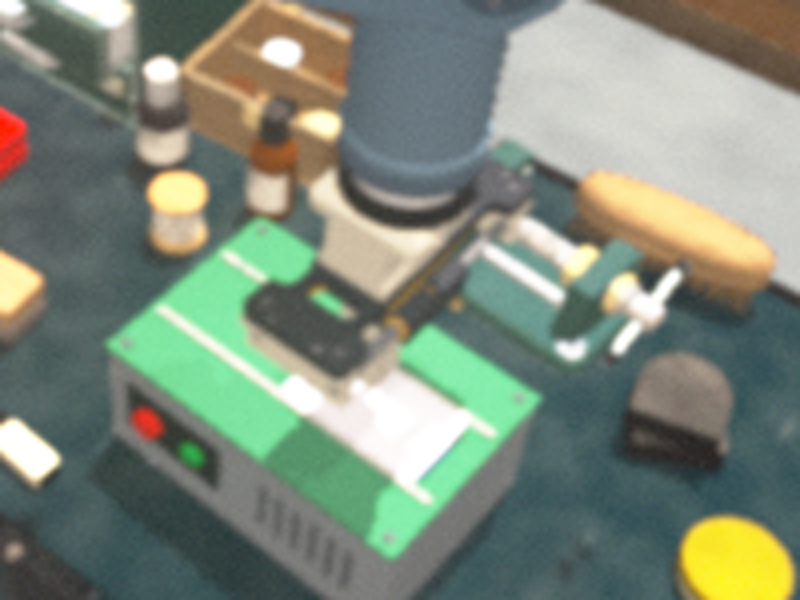

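The view shows the shut fingers just over the shutter, on the −y side of the (hidden) knob, with no obstruction; I lower and push.

Emit:
{"fn": "jog_arm", "kwargs": {
  "offset": [
    [0, 0, 0.01],
    [0, 0, 0.011],
    [0, 0, 0],
    [0.008, 0, 0],
    [0.008, 0, 0]
  ],
  "twist": [
    [0, 0, 0],
    [0, 0, 0],
    [0, 0, 0],
    [0, 0, 0],
    [0, 0, 0]
  ],
  "hand": [0, 0, 0, 0, 0]
}}

```text
time_s: 4.1
ee_pos: [0.4932, -0.144, 0.1256]
tool_rot: [2.268, 2.171, 0.001]
force: [-0.0, -1.7, 0.3]
opening: 0.0005
finger_force: 0.7
```

Emit:
{"fn": "jog_arm", "kwargs": {
  "offset": [
    [0.006, 0, 0],
    [0.006, 0, 0],
    [0.006, 0, 0],
    [0.006, 0, 0],
    [0.006, 0, 0]
  ],
  "twist": [
    [0, 0, 0],
    [0, 0, 0],
    [0, 0, 0],
    [0, 0, 0],
    [0, 0, 0]
  ],
  "hand": [0, 0, 0, 0, 0]
}}

```text
time_s: 4.52
ee_pos: [0.4942, -0.1135, 0.1251]
tool_rot: [2.268, 2.173, 0.0]
force: [0.5, -1.6, 0.7]
opening: 0.0003
finger_force: 0.7
```

Emit:
{"fn": "jog_arm", "kwargs": {
  "offset": [
    [0.008, 0, 0],
    [0.008, 0, 0],
    [0.008, 0, 0],
    [0.008, 0, 0],
    [0.008, 0, 0]
  ],
  "twist": [
    [0, 0, 0],
    [0, 0, 0],
    [0, 0, 0],
    [0, 0, 0],
    [0, 0, 0]
  ],
  "hand": [0, 0, 0, 0, 0]
}}

```text
time_s: 4.93
ee_pos: [0.4956, -0.0732, 0.1246]
tool_rot: [-2.269, -2.173, -0.0]
force: [1.2, -1.3, -0.4]
opening: 0.0003
finger_force: 0.8
```

Emit:
{"fn": "jog_arm", "kwargs": {
  "offset": [
    [0.004, 0, 0],
    [0.004, 0, 0],
    [0.004, 0, 0],
    [0.003, 0, 0],
    [0.002, 0, 0]
  ],
  "twist": [
    [0, 0, 0],
    [0, 0, 0],
    [0, 0, 0],
    [0, 0, 0],
    [0, 0, 0]
  ],
  "hand": [0, 0, 0, 0, 0]
}}

```text
time_s: 5.35
ee_pos: [0.4963, -0.0568, 0.1246]
tool_rot: [-2.268, -2.173, 0.0]
force: [0.2, -0.4, -0.5]
opening: 0.0005
finger_force: 0.6
```

Emit:
{"fn": "jog_arm", "kwargs": {
  "offset": [
    [0.001, 0, 0],
    [0.001, 0, 0],
    [0.001, 0, 0],
    [0.001, 0, 0],
    [0.001, 0, 0]
  ],
  "twist": [
    [0, 0, 0],
    [0, 0, 0],
    [0, 0, 0],
    [0, 0, 0],
    [0, 0, 0]
  ],
  "hand": [0, 0, 0, 0, 0]
}}

```text
time_s: 5.77
ee_pos: [0.4965, -0.0522, 0.1246]
tool_rot: [-2.269, -2.173, 0.0]
force: [1.3, -1.8, -0.4]
opening: 0.0004
finger_force: 0.6
```

Emit:
{"fn": "jog_arm", "kwargs": {
  "offset": [
    [0.001, 0, 0],
    [0.001, 0, 0],
    [0.001, 0, 0],
    [0.001, 0, 0],
    [0.001, 0, 0]
  ],
  "twist": [
    [0, 0, 0],
    [0, 0, 0],
    [0, 0, 0],
    [0, 0, 0],
    [0, 0, 0]
  ],
  "hand": [0, 0, 0, 0, 0]
}}

```text
time_s: 6.18
ee_pos: [0.4967, -0.0495, 0.1247]
tool_rot: [2.266, 2.172, -0.005]
force: [-0.7, -13.5, -2.9]
opening: 0.0005
finger_force: 6.7
```

The force jumped to 13.5 N after about 97 mm, so the shutter is at its stop. I back off, raise and go over the block.

Emit:
{"fn": "jog_arm", "kwargs": {
  "offset": [
    [-0.012, 0, 0],
    [0, 0, -0.03],
    [0, 0, -0.04],
    [0, 0, -0.02],
    [0, 0, 0]
  ],
  "twist": [
    [0, 0, 0],
    [0, 0, 0],
    [0, 0, 0],
    [0, 0, -3.3],
    [0, 0, -3.3]
  ],
  "hand": [0, 0, 0, 0.75, 0.75]
}}

```text
time_s: 6.6
ee_pos: [0.4989, -0.0599, 0.2198]
tool_rot: [2.132, 2.297, 0.007]
force: [1.3, 0.5, 0.6]
opening: 0.0092
finger_force: 0.0
```

Emit:
{"fn": "jog_arm", "kwargs": {
  "offset": [
    [0.036, -0.01, 0],
    [0.036, -0.01, 0],
    [0.036, -0.01, 0],
    [0.036, -0.01, 0],
    [0.036, -0.01, 0]
  ],
  "twist": [
    [0, 0, 0],
    [0, 0, 0],
    [0, 0, 0],
    [0, 0, 0],
    [0, 0, 0]
  ],
  "hand": [0.75, 0.75, 0.75, 0.75, 0.75]
}}

```text
time_s: 7.02
ee_pos: [0.4323, 0.1182, 0.2147]
tool_rot: [-2.14, -2.298, -0.001]
force: [0.8, 0.7, -0.1]
opening: 0.0427
finger_force: 0.0
```

```bash
python3 -c "
from plan import *
plan([.4517,.163,.10],4.)
p,d,i=cam('top'); cv2.imwrite('pics/t2.png',cv2.resize(p[130:250,180:360],(800,533),interpolation=cv2.INTER_CUBIC)[:,:,::-1])
p,d,i=cam('scene'); cv2.imwrite('pics/s2.png',p[:,:,::-1])"
```

```text
t 7.02 pos [0.4323 0.1182 0.2147] twist [-0.03 -0.06  0.09] off [0.0433 0.0225 0.1147] F [ 0.81  0.71 -0.13] open 0.0427 j [ 0.02  0.08  1.77  0.    1.3  -0.06]
```

View pics/t2.png

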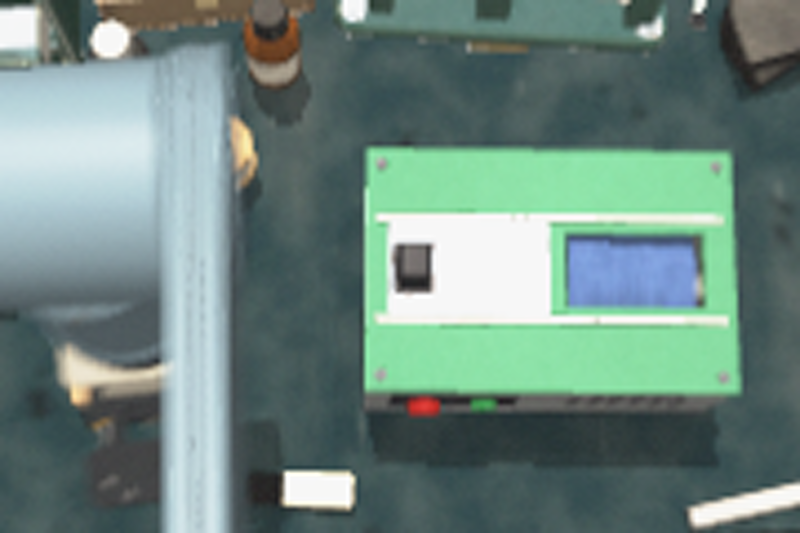

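The window is fully uncovered: blue drum at crop (635,270), shutter at the left. Now I fit the window itself, in both views.

```bash
cat > win.py <<'E'
from g import *
def win(show=True):
    out=[]
    for n in("top","scene"):
        p,d,i=cam(n); 
        c=proj(i,[.491,-.174,.11])[0]
        big=cv2.resize(p,None,fx=8,fy=8,interpolation=cv2.INTER_CUBIC)
        hsv=cv2.cvtColor(big,cv2.COLOR_RGB2HSV)
        m=cv2.inRange(hsv,(45,60,90 if n=="top" else 70),(88,255,255))
        hole=cv2.bitwise_not(m)
        poly=((proj(i,[[.491+a,-.174+b,.11] for a,b in((-.0305,-.058),(.0275,-.06),(.0305,.052),(-.0275,.055))])+.5)*8).astype(np.int32)
        k=cv2.fillPoly(hole*0,[poly],255)
        cs,_=cv2.findContours(hole&k,cv2.RETR_EXTERNAL,cv2.CHAIN_APPROX_NONE)
        c=max(cs,key=cv2.contourArea)[:,0,:]
        uv=(c+.5)/8-.5
        X=onplane(i,uv,.110)[:,:2]
        print(n,'window',sides(X,.0245,.0445,np.array([.491,-.174]),-.045)); 
        vis=big.copy(); cv2.drawContours(vis,[c.reshape(-1,1,2)],-1,(255,0,0),2)
        x,y,w,h=cv2.boundingRect(c); cv2.imwrite(f'pics/w_{n}.png',vis[y-40:y+h+40,x-40:x+w+40,::-1])
if __name__=="__main__": win()
E
python3 win.py; python3 -c "
import cv2,numpy as np
a,b=[cv2.resize(cv2.imread(f'pics/w_{n}.png'),(400,400)) for n in('top','scene')];cv2.imwrite('pics/w.png',np.hstack([a,b]))"; python3 g.py | grep guard
```

```text
top window (array([ 0.48974581, -0.17364055]), np.float32(-3.1097124), [np.float32(0.047016837), np.float32(0.087416574)], [208, 210, 114, 113])
scene window (array([ 0.48787223, -0.17518576]), np.float32(-3.45816), [np.float32(0.04820355), np.float32(0.08643588)], [189, 572, 93, 100])
top guard (array([ 0.4937985 , -0.11981172]), np.float32(-2.414745), [np.float32(0.16198298), np.float32(0.23886406)], [69, 77, 56, 52])g.py:14: RuntimeWarning: Mean of empty slice
  dy=np.nanmean([out[2][1],out[3][1]]) if hx>hy else -np.nanmean([out[0][1],out[1][1]])
Traceback (most recent call last):
  File "g.py", line 31, in <module>
    m=cv2.moments(k); uv=np.array([[m['m10']/m['m00'],m['m01']/m['m00']]])
                                    ~~~~~~~~^~~~~~~~~
ZeroDivisionError: float division by zero
```

View pics/w.png

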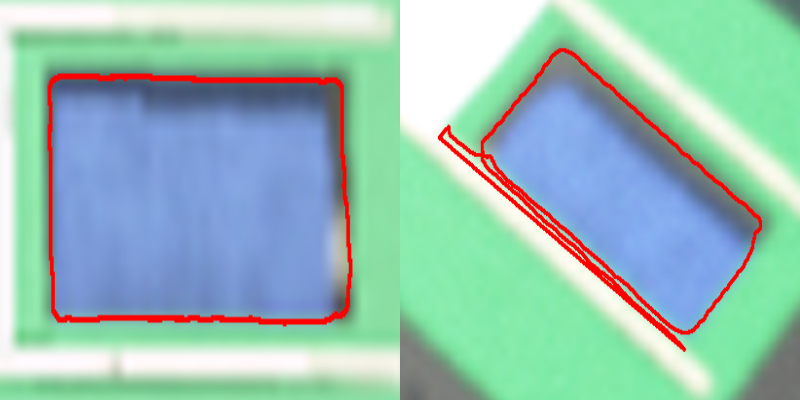

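Emit:
{"fn": "jog_arm", "kwargs": {
  "offset": [
    [0.02, 0.011, 0.02],
    [0.023, 0.0115, 0.03],
    [0, 0, 0.035],
    [0, 0, 0.03],
    [0, 0, 0]
  ],
  "twist": [
    [0, 0, 0],
    [0, 0, 0],
    [0, 0, 0],
    [0, 0, 0],
    [0, 0, 0]
  ],
  "hand": [0.75, 0.75, 0.75, 0.75, 0.75]
}}

```text
time_s: 7.68
ee_pos: [0.4492, 0.1596, 0.0943]
tool_rot: [-2.137, -2.293, 0.013]
force: [-1.0, -0.7, 0.2]
opening: 0.0697
finger_force: 0.0
```

Window outlined well in the top view (left); in the scene view (right) one side is spoiled by a rail. Top-view window and guard fit agree on about (0.4905, −0.174), yaw −2.8°.

Emit:
{"fn": "jog_arm", "kwargs": {
  "offset": [
    [0, 0, 0],
    [0, 0, 0],
    [0, 0, 0],
    [0, 0, 0],
    [0, 0, 0]
  ],
  "twist": [
    [0, 0, 0],
    [0, 0, 0],
    [0, 0, 0],
    [0, 0, 0],
    [0, 0, 0]
  ],
  "hand": [0.75, 0.75, 0.75, 0.75, 0.75]
}}

```text
time_s: 8.1
ee_pos: [0.4539, 0.1612, 0.1012]
tool_rot: [2.139, 2.298, 0.004]
force: [-0.4, 1.6, 0.3]
opening: 0.0694
finger_force: 0.0
```

```bash
python3 -c "
from plan import *
plan([.4517,.163,.0275],4.)"
```

```text
t 8.1 pos [0.4539 0.1612 0.1012] twist [ 0.18 -0.01  0.11] off [ 0.002  -0.002   0.0737] F [-0.43  1.56  0.28] open 0.0694 j [0.11 0.25 1.86 0.   1.03 0.04]
```

Emit:
{"fn": "jog_arm", "kwargs": {
  "offset": [
    [0.002, -0.002, 0.02],
    [0, 0, 0.02],
    [0, 0, 0.02],
    [0, 0, 0.01],
    [0, 0, 0]
  ],
  "twist": [
    [0, 0, 0],
    [0, 0, 0],
    [0, 0, 0],
    [0, 0, 0],
    [0, 0, 0]
  ],
  "hand": [0.75, 0.75, 0.75, 0.75, 0.75]
}}

```text
time_s: 8.52
ee_pos: [0.4493, 0.163, 0.0284]
tool_rot: [-2.138, -2.299, 0.004]
force: [-0.6, 0.2, -0.1]
opening: 0.0694
finger_force: 0.0
```

Emit:
{"fn": "jog_arm", "kwargs": {
  "offset": [
    [0, 0, 0],
    [0, 0, 0],
    [0, 0, 0],
    [0, 0, 0],
    [0, 0, 0]
  ],
  "twist": [
    [0, 0, 0],
    [0, 0, 0],
    [0, 0, 0],
    [0, 0, 0],
    [0, 0, 0]
  ],
  "hand": [0.75, 0.75, 0.75, 0.75, 0.75]
}}

```text
time_s: 8.93
ee_pos: [0.4512, 0.1633, 0.0304]
tool_rot: [2.139, 2.3, 0.002]
force: [-0.6, 1.0, 0.3]
opening: 0.07
finger_force: 0.0
```

```bash
python3 -c "
from plan import *
plan([.4517,.163,.0275],4.)"
```

```text
t 8.93 pos [0.4512 0.1633 0.0304] twist [ 0.09 -0.    0.14] off [-0.0003  0.0005  0.0029] F [-0.56  1.    0.32] open 0.07 j [ 0.11  0.35  1.94 -0.    0.85  0.04]
```

Emit:
{"fn": "jog_arm", "kwargs": {
  "offset": [
    [0, 0.0005, 0.0025],
    [0, 0, 0],
    [0, 0, 0],
    [0, 0, 0],
    [0, 0, 0]
  ],
  "twist": [
    [0, 0, 0],
    [0, 0, 0],
    [0, 0, 0],
    [0, 0, 0],
    [0, 0, 0]
  ],
  "hand": [0.75, 0.75, 0.6, 0.4, 0.3]
}}

```text
time_s: 9.35
ee_pos: [0.4511, 0.1632, 0.0271]
tool_rot: [-2.14, -2.3, 0.0]
force: [-0.9, -0.2, 0.5]
opening: 0.0543
finger_force: 0.0
```

Emit:
{"fn": "jog_arm", "kwargs": {
  "offset": [
    [0, 0, 0],
    [0, 0, 0],
    [0, 0, 0],
    [0, 0, 0],
    [0, 0, 0]
  ],
  "twist": [
    [0, 0, 0],
    [0, 0, 0],
    [0, 0, 0],
    [0, 0, 0],
    [0, 0, 0]
  ],
  "hand": [0, 0, 0, 0, 0]
}}

```text
time_s: 9.77
ee_pos: [0.4511, 0.1632, 0.0271]
tool_rot: [2.14, 2.3, 0.0]
force: [0.5, 0.8, 0.3]
opening: 0.0448
finger_force: 30.0
```

Emit:
{"fn": "jog_arm", "kwargs": {
  "offset": [
    [0, 0, 0],
    [0, 0, 0],
    [0, 0, 0],
    [0, 0, 0],
    [0, 0, 0]
  ],
  "twist": [
    [0, 0, 0],
    [0, 0, 0],
    [0, 0, 0],
    [0, 0, 0],
    [0, 0, 0]
  ],
  "hand": [0, 0, 0, 0, 0]
}}

```text
time_s: 10.18
ee_pos: [0.4511, 0.1632, 0.0272]
tool_rot: [-2.14, -2.3, 0.0]
force: [0.8, 0.9, -0.5]
opening: 0.0446
finger_force: 30.0
```

```bash
python3 -c "
from plan import *
plan([.4517,.163,.0275],4.)"
```

```text
t 10.18 pos [0.4511 0.1632 0.0272] twist [-0.    0.    0.14] off [-0.0002  0.0006 -0.0003] F [ 0.78  0.91 -0.49] open 0.0446 j [ 0.11  0.36  1.94 -0.    0.84  0.04]
```

Emit:
{"fn": "jog_arm", "kwargs": {
  "offset": [
    [0, 0, -0.02],
    [0, 0, -0.035],
    [0, 0, -0.04],
    [0, 0, -0.04],
    [0, 0, -0.04]
  ],
  "twist": [
    [0, 0, 0],
    [0, 0, 0],
    [0, 0, 0],
    [0, 0, 3.35],
    [0, 0, 3.35]
  ],
  "hand": [0, 0, 0, 0, 0]
}}

```text
time_s: 10.6
ee_pos: [0.4502, 0.1631, 0.2037]
tool_rot: [-2.273, -2.168, 0.001]
force: [1.8, 0.2, -1.7]
opening: 0.0445
finger_force: 30.0
```

Emit:
{"fn": "jog_arm", "kwargs": {
  "offset": [
    [-0.0335, 0.0056, 0],
    [-0.0335, 0.0056, 0],
    [-0.0335, 0.0056, 0],
    [-0.0335, 0.0056, 0],
    [-0.0335, 0.0056, 0]
  ],
  "twist": [
    [0, 0, 0],
    [0, 0, 0],
    [0, 0, 0],
    [0, 0, 0],
    [0, 0, 0]
  ],
  "hand": [0, 0, 0, 0, 0]
}}

```text
time_s: 11.02
ee_pos: [0.4711, -0.0067, 0.2022]
tool_rot: [-2.27, -2.172, 0.0]
force: [0.7, 0.6, -0.2]
opening: 0.0446
finger_force: 30.0
```

Emit:
{"fn": "jog_arm", "kwargs": {
  "offset": [
    [-0.0335, 0.0056, 0],
    [-0.0335, 0.0056, 0],
    [-0.0335, 0.0056, 0],
    [-0.0335, 0.0056, 0],
    [-0.0335, 0.0056, 0]
  ],
  "twist": [
    [0, 0, 0],
    [0, 0, 0],
    [0, 0, 0],
    [0, 0, 0],
    [0, 0, 0]
  ],
  "hand": [0, 0, 0, 0, 0]
}}

```text
time_s: 11.43
ee_pos: [0.4916, -0.1755, 0.2019]
tool_rot: [-2.27, -2.171, 0.0]
force: [1.0, -0.7, -0.7]
opening: 0.0449
finger_force: 30.0
```

Emit:
{"fn": "jog_arm", "kwargs": {
  "offset": [
    [0, 0, 0.01],
    [0, 0, 0.01],
    [0, 0, 0.01],
    [0, 0, 0],
    [0, 0, 0]
  ],
  "twist": [
    [0, 0, 0],
    [0, 0, 0],
    [0, 0, 0],
    [0, 0, 0],
    [0, 0, 0]
  ],
  "hand": [0, 0, 0, 0, 0]
}}

```text
time_s: 11.85
ee_pos: [0.4913, -0.1722, 0.1712]
tool_rot: [-2.267, -2.171, 0.001]
force: [0.3, 0.1, -1.5]
opening: 0.0449
finger_force: 30.0
```

```bash
python3 -c "
from plan import *
plan([.4905,-.174,.143],-2.8)
p,d,i=cam('scene')
p2,d2,i2=cam('top')
f=lambda a:cv2.resize(a,(400,300),interpolation=cv2.INTER_CUBIC)
cv2.imwrite('pics/s3.png',np.hstack([cv2.resize(p[170:290,230:350],(500,500),interpolation=cv2.INTER_CUBIC),cv2.resize(p2[140:240,290:350],(300,500),interpolation=cv2.INTER_CUBIC)])[:,:,::-1])"
```

```text
t 11.85 pos [ 0.4913 -0.1722  0.1712] twist [-0.13 -0.09  0.33] off [-0.0018 -0.0007  0.0282] F [ 0.29  0.06 -1.51] open 0.0449 j [-0.55  0.25  1.67  0.    1.22 -0.51]
```

View pics/s3.png

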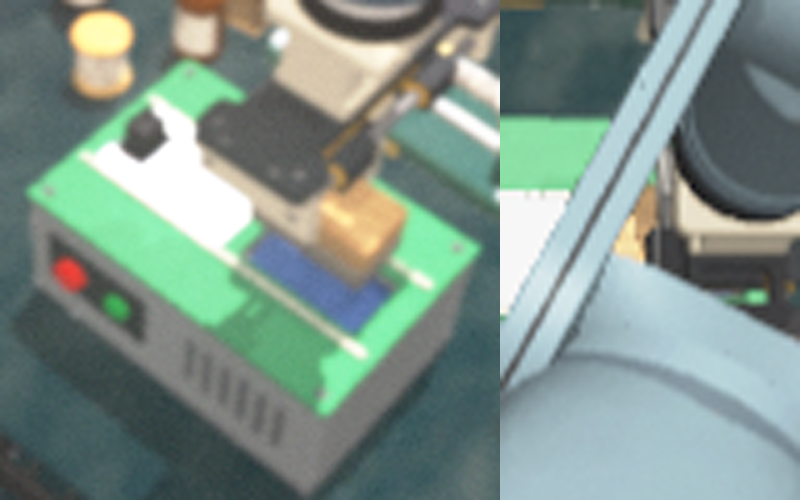

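The block sits in the hand above the window, upright; the top view is hidden by the arm, so I use the scene view from closer to the plate.

Emit:
{"fn": "jog_arm", "kwargs": {
  "offset": [
    [-0.001, 0, 0.008],
    [0, 0, 0.01],
    [0, 0, 0.005],
    [0, 0, 0.003],
    [0, 0, 0]
  ],
  "twist": [
    [0, 0, 0],
    [0, 0, 0],
    [0, 0, 0],
    [0, 0, 0],
    [0, 0, 0]
  ],
  "hand": [0, 0, 0, 0, 0]
}}

```text
time_s: 12.37
ee_pos: [0.4914, -0.1745, 0.145]
tool_rot: [-2.269, -2.17, 0.001]
force: [-1.2, 0.1, -0.7]
opening: 0.0444
finger_force: 30.0
```

Emit:
{"fn": "jog_arm", "kwargs": {
  "offset": [
    [0, 0, 0],
    [0, 0, 0],
    [0, 0, 0],
    [0, 0, 0],
    [0, 0, 0]
  ],
  "twist": [
    [0, 0, 0],
    [0, 0, 0],
    [0, 0, 0],
    [0, 0, 0],
    [0, 0, 0]
  ],
  "hand": [0, 0, 0, 0, 0]
}}

```text
time_s: 12.78
ee_pos: [0.4922, -0.1751, 0.1464]
tool_rot: [2.27, 2.171, 0.0]
force: [0.6, 0.8, -0.4]
opening: 0.0445
finger_force: 30.0
```

```bash
python3 -c "
from plan import *
plan([.4905,-.174,.139],-2.8)
"
```

```text
t 12.78 pos [ 0.4922 -0.1751  0.1464] twist [0.03 0.02 0.23] off [ 0.001  -0.0017  0.0074] F [ 0.55  0.8  -0.45] open 0.0445 j [-0.56  0.27  1.71 -0.    1.16 -0.51]
```

Emit:
{"fn": "jog_arm", "kwargs": {
  "offset": [
    [0.001, -0.0017, 0.003],
    [0, 0, 0.0025],
    [0, 0, 0],
    [0, 0, 0],
    [0, 0, 0]
  ],
  "twist": [
    [0, 0, 0.2],
    [0, 0, 0],
    [0, 0, 0],
    [0, 0, 0],
    [0, 0, 0]
  ],
  "hand": [0, 0, 0, 0, 0]
}}

```text
time_s: 13.2
ee_pos: [0.4903, -0.1739, 0.1406]
tool_rot: [-2.274, -2.167, 0.0]
force: [0.2, 0.7, -0.4]
opening: 0.0448
finger_force: 30.0
```

```bash
cat > v.py <<'E'
import sys
from plan import *
plan([.4905,-.174,.139],-2.8)
P=[cam('scene')[0].astype(np.float32) for _ in range(4)]; i=optics.camera_info('scene')
p=np.mean(P,0).astype(np.uint8)
u,v=274,205; s=9
print('crop origin',u,v,'scale',s)
cr=cv2.resize(p[v:v+66,u:u+88],None,fx=s,fy=s,interpolation=cv2.INTER_CUBIC)
np.save('scene_avg.npy',p)
# predicted window (upper face) and block bottom rectangle
tcp=telemetry.sense()['ee_pos'];a=np.radians(-2.8);R=np.array([[np.cos(a),-np.sin(a)],[np.sin(a),np.cos(a)]])
def box(c,hx,hy,z): return [np.r_[np.array(c)+R@[x,y],z] for x,y in((-hx,-hy),(hx,-hy),(hx,hy),(-hx,hy))]
print('win px',((proj(i,box([.4905,-.174],.0245,.0445,.11))-[u,v]+.5)*s).round().tolist())
print('blk bottom px',((proj(i,box(tcp[:2],.0225,.0425,tcp[2]-.0272))-[u,v]+.5)*s).round().tolist())
print('blk top px',((proj(i,box(tcp[:2],.0225,.0425,tcp[2]+.0128))-[u,v]+.5)*s).round().tolist())
cv2.imwrite(sys.argv[1],cr[:,:,::-1])
E
python3 v.py pics/v1.png
```

```text
t 13.2 pos [ 0.4903 -0.1739  0.1406] twist [-0.01 -0.    0.04] off [-0.0001  0.0002  0.0016] F [ 0.19  0.68 -0.38] open 0.0448 j [-0.56  0.27  1.72 -0.    1.15 -0.51]
crop origin 274 205 scale 9
win px [[369.0, 409.0], [472.0, 299.0], [223.0, 131.0], [119.0, 231.0]]
blk bottom px [[369.0, 393.0], [463.0, 293.0], [225.0, 132.0], [129.0, 224.0]]
blk top px [[388.0, 311.0], [485.0, 209.0], [238.0, 46.0], [139.0, 139.0]]
```

View pics/v1.png

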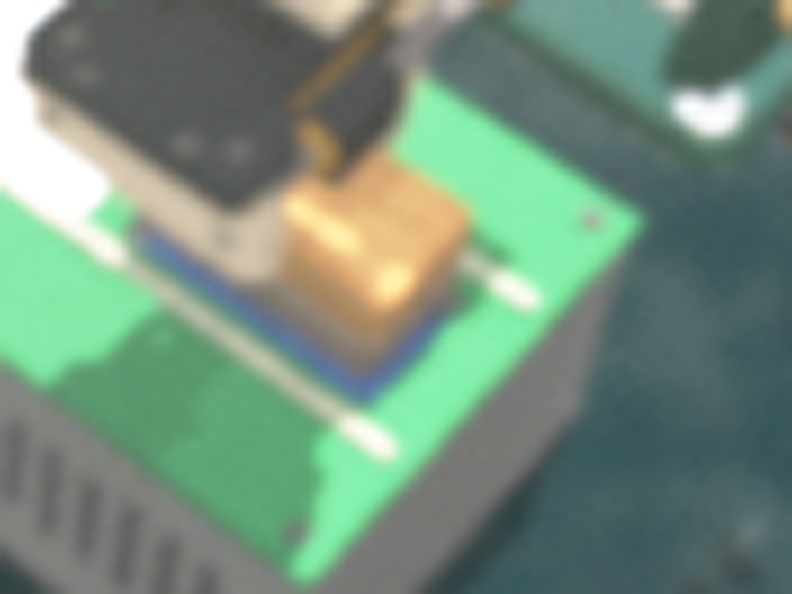

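The block hovers just over the window; blue slits show along the −x side (crop (330,360)) and the −y end (430,330). I measure these slits by profiles.

```bash
cat > prof.py <<'E'
from plan import *
from scipy.ndimage import map_coordinates
p=np.load('scene_avg.npy').astype(float); i=optics.camera_info('scene')
a=np.radians(-2.8);R=np.array([[np.cos(a),-np.sin(a)],[np.sin(a),np.cos(a)]])
def samp(L,z=.11):
    X=np.c_[np.array([.4905,-.174])+L@R.T,np.full(len(L),z)]
    uv=proj(i,X); return np.stack([map_coordinates(p[:,:,c],[uv[:,1],uv[:,0]],order=1) for c in range(3)],1)
s=np.arange(-.036,-.008,.001)
print('-x side: local x mm, RGB')
A=np.mean([samp(np.c_[s,np.full_like(s,y)]) for y in np.arange(-.036,-.022,.001)],0)
for q,r in zip(s,A):print(round(q*1000),r.round().astype(int))
s=np.arange(-.056,-.030,.001)
print('-y end')
A=np.mean([samp(np.c_[np.full_like(s,x),s]) for x in np.arange(-.015,.006,.001)],0)
for q,r in zip(s,A):print(round(q*1000),r.round().astype(int))
E
python3 prof.py
```

```text
-x side: local x mm, RGB
-36 [139 174 139]
-35 [154 179 148]
-34 [167 184 156]
-33 [175 188 161]
-32 [178 189 163]
-31 [174 186 160]
-30 [164 181 155]
-29 [151 174 148]
-28 [136 165 142]
-27 [121 155 139]
-26 [109 146 139]
-25 [100 138 141]
-24 [ 95 131 145]
-23 [ 93 125 148]
-22 [ 94 121 149]
-21 [ 97 118 149]
-20 [101 117 145]
-19 [105 116 140]
-18 [110 116 133]
-17 [114 116 127]
-16 [119 117 121]
-15 [122 118 117]
-14 [125 119 114]
-13 [129 121 113]
-12 [132 123 113]
-11 [135 125 113]
-10 [139 127 113]
-9 [142 128 113]
-y end
-56 [132 240 175]
-55 [132 240 176]
-54 [132 240 175]
-53 [132 240 174]
-52 [131 240 173]
-51 [130 238 171]
-50 [128 235 168]
-49 [124 230 164]
-48 [119 221 159]
-47 [112 207 155]
-46 [106 188 151]
-45 [100 168 150]
-44 [ 96 150 150]
-43 [ 94 135 151]
-42 [ 94 124 149]
-41 [ 97 117 146]
-40 [101 114 140]
-39 [107 113 132]
-38 [113 114 124]
-37 [120 116 118]
-36 [127 119 113]
-35 [134 122 111]
-34 [140 125 109]
-33 [145 127 108]
-32 [149 129 107]
-31 [153 131 107]
```

```bash
cat > dep.py <<'E'
from plan import *
def cloud(n=4):
    D=np.stack([optics.read_camera('scene')[1] for _ in range(n)]);D[D==0]=np.nan
    d=np.nanmedian(D,0); i=optics.camera_info('scene')
    v,u=np.mgrid[150:320,200:400]; X=bydepth(i,np.c_[u.ravel(),v.ravel()],d[150:320,200:400].ravel())
    a=np.radians(-2.8);R=np.array([[np.cos(a),-np.sin(a)],[np.sin(a),np.cos(a)]])
    X[:,:2]=(X[:,:2]-[.4905,-.174])@R; n=np.isfinite(X[:,0]); return X[n]*1000
def q(X,lo,hi,ax,name):
    s=X[((X>lo)&(X<hi)).all(1)]
    if len(s)<4: print(name,len(s));return
    m=[k for k in range(3) if k!=ax]; A=np.c_[s[:,m]-s[:,m].mean(0),np.ones(len(s))]
    c=np.linalg.lstsq(A,s[:,ax],rcond=None)[0]; r=s[:,ax]-A@c
    print(name,'n',len(s),'median',np.median(s[:,ax]).round(2),'slopes',c[:2].round(3),'sd',r.std().round(2),'mean of others',s[:,m].mean(0).round(1))
if __name__=="__main__":
    X=cloud()
    q(X,[-70,-75,20],[70,-58,100],1,'guard -y wall (-65)')
    q(X,[-92,-60,20],[-70,160,100],0,'guard -x wall (-80)')
    q(X,[-76,-60,100],[-40,160,120],2,'guard top (110)')
    z=telemetry.sense()['ee_pos'][2]*1000
    q(X,[-18,-48,z-22],[18,-36,z+9],1,'block -y end (-42.5)')
    q(X,[-28,-38,z-22],[-17,-12,z+9],0,'block -x side (-22.5)')
    q(X,[-16,-38,z+5],[16,-20,z+18],2,f'block top ({z+12.8:.1f})')
E
python3 dep.py
```

```text
guard -y wall (-65) n 356 median -63.41 slopes [-0.002  0.001] sd 0.18 mean of others [-2.8 61.1]
guard -x wall (-80) n 1078 median -79.7 slopes [0.    0.001] sd 1.62 mean of others [42.9 62.7]
guard top (110) n 1010 median 109.92 slopes [-0.003  0.   ] sd 0.74 mean of others [-58.2  43.8]
block -y end (-42.5) n 43 median -40.91 slopes [-0.011 -0.009] sd 0.55 mean of others [ -0.5 133.3]
block -x side (-22.5) n 72 median -23.39 slopes [-0.005 -0.006] sd 0.67 mean of others [-25.3 134.5]
block top (153.5) n 78 median 153.72 slopes [ 0.009 -0.022] sd 0.67 mean of others [ -0.  -28.8]
```

```bash
cat >> dep.py <<'E'
    print('refined')
    for y0,y1 in((-55,-30),(-30,0),(60,110),(110,160)): q(X,[-82,y0,75],[-77,y1,100],0,f'guard -x wall y{y0}')
    for z0,z1 in((-24,-14),(-14,-4),(-4,8)): q(X,[-26,-38,z+z0],[-19,-16,z+z1],0,f'block -x z{z0}')
    for z0,z1 in((-24,-14),(-14,-4),(-4,8)): q(X,[-17,-44,z+z0],[17,-38,z+z1],1,f'block -y z{z0}')
    q(X,[-17,-34,z+9],[10,-15,z+17],2,f'block top ({z+12.8:.1f})')
E
python3 dep.py | sed -n '/refined/,$p'
```

```text
refined
guard -x wall y-55 n 48 median -79.71 slopes [-0.012  0.002] sd 0.42 mean of others [-42.3  87.6]
guard -x wall y-30 n 58 median -79.67 slopes [0.001 0.024] sd 0.49 mean of others [-15.3  87.2]
guard -x wall y60 n 84 median -79.67 slopes [-0.001  0.053] sd 0.48 mean of others [85.6 87.8]
guard -x wall y110 n 73 median -77.86 slopes [0.023 0.049] sd 0.53 mean of others [136.4  87.7]
block -x z-24 n 18 median -23.54 slopes [ 0.009 -0.025] sd 0.3 mean of others [-26.8 121.8]
block -x z-14 n 18 median -22.95 slopes [ 0.032 -0.024] sd 0.93 mean of others [-28.2 130.2]
block -x z-4 n 26 median -23.38 slopes [-0.015  0.003] sd 0.35 mean of others [-27.2 142.3]
block -y z-24 n 9 median -40.83 slopes [-0.003 -0.042] sd 0.16 mean of others [ -2.8 121.9]
block -y z-14 n 18 median -40.47 slopes [-0.019  0.396] sd 0.45 mean of others [  0.3 128.9]
block -y z-4 n 17 median -40.93 slopes [-0.015  0.017] sd 0.18 mean of others [ -0.8 142.8]
block top (153.5) n 71 median 153.58 slopes [0.001 0.012] sd 0.58 mean of others [ -3.1 -24.3]
```

Depth (same camera for both) gives: block end aligned with the window in y, block 1.2 mm too far to −x, upright and straight. I shift +1.1 mm along tool y and lower slowly.

Emit:
{"fn": "jog_arm", "kwargs": {
  "offset": [
    [0, 0.0011, 0],
    [0, 0, 0.001],
    [0, 0, 0.001],
    [0, 0, 0.001],
    [0, 0, 0.001]
  ],
  "twist": [
    [0, 0, 0],
    [0, 0, 0],
    [0, 0, 0],
    [0, 0, 0],
    [0, 0, 0]
  ],
  "hand": [0, 0, 0, 0, 0]
}}

```text
time_s: 14.22
ee_pos: [0.4914, -0.1739, 0.1365]
tool_rot: [-2.274, -2.167, 0.0]
force: [-0.3, 0.2, -1.0]
opening: 0.0446
finger_force: 30.0
```

Emit:
{"fn": "jog_arm", "kwargs": {
  "offset": [
    [0, 0, 0.001],
    [0, 0, 0.001],
    [0, 0, 0.001],
    [0, 0, 0],
    [0, 0, 0]
  ],
  "twist": [
    [0, 0, 0],
    [0, 0, 0],
    [0, 0, 0],
    [0, 0, 0],
    [0, 0, 0]
  ],
  "hand": [0, 0, 0, 0, 0]
}}

```text
time_s: 14.63
ee_pos: [0.4914, -0.1739, 0.1336]
tool_rot: [-2.274, -2.167, 0.0]
force: [-0.1, -0.2, -1.3]
opening: 0.0446
finger_force: 30.0
```

```bash
python3 dep.py |grep -v refined; python3 -c "
from plan import *
plan([.4913,-.174,.1222],-2.8)"
```

```text
guard -y wall (-65) n 360 median -63.39 slopes [-0.003  0.002] sd 0.19 mean of others [-2.7 61. ]
guard -x wall (-80) n 1075 median -79.72 slopes [0.    0.002] sd 1.63 mean of others [42.7 62.7]
guard top (110) n 1013 median 109.99 slopes [-0.004 -0.   ] sd 0.7 mean of others [-58.3  44.2]
block -y end (-42.5) n 43 median -40.81 slopes [-0.004 -0.018] sd 0.55 mean of others [ -0.7 126.8]
block -x side (-22.5) n 72 median -22.3 slopes [-0.004 -0.007] sd 0.61 mean of others [-25.  127.1]
block top (146.5) n 78 median 146.61 slopes [0.008 0.019] sd 0.64 mean of others [ -0.3 -29.4]
guard -x wall y-55 n 48 median -79.91 slopes [0.01  0.012] sd 0.4 mean of others [-42.3  88.3]
guard -x wall y-30 n 54 median -79.7 slopes [0.005 0.013] sd 0.5 mean of others [-15.5  87. ]
guard -x wall y60 n 84 median -79.63 slopes [-0.01   0.031] sd 0.51 mean of others [85.4 87.6]
guard -x wall y110 n 70 median -77.84 slopes [0.031 0.045] sd 0.63 mean of others [136.4  87.1]
block -x z-24 n 19 median -22.31 slopes [-0.008  0.067] sd 0.45 mean of others [-28.1 115.3]
block -x z-14 n 18 median -21.93 slopes [-0.007 -0.014] sd 0.78 mean of others [-26.9 124.5]
block -x z-4 n 22 median -22.36 slopes [ 0.011 -0.031] sd 0.37 mean of others [-27.6 135.7]
block -y z-24 n 13 median -40.9 slopes [-0.001 -0.002] sd 0.23 mean of others [ -1.8 114.2]
block -y z-14 n 14 median -40.59 slopes [ 0.017 -0.025] sd 0.6 mean of others [  1.4 122.7]
block -y z-4 n 17 median -40.99 slopes [-0.009 -0.002] sd 0.2 mean of others [ -1.2 136.4]
block top (146.5) n 68 median 146.64 slopes [0.012 0.007] sd 0.64 mean of others [ -3.7 -24.5]
t 14.83 pos [ 0.4915 -0.174   0.1337] twist [0.01 0.01 0.04] off [-0.     -0.0002  0.0115] F [ 0.14  0.33 -1.56] open 0.0449 j [-0.55  0.28  1.72 -0.    1.13 -0.51]
```

No contact force with the underside 3.5 mm below the plate: it is in. I go on down to the drum.

Emit:
{"fn": "jog_arm", "kwargs": {
  "offset": [
    [0, 0, 0.0015],
    [0, 0, 0.0015],
    [0, 0, 0.001],
    [0, 0, 0],
    [0, 0, 0]
  ],
  "twist": [
    [0, 0, 0],
    [0, 0, 0],
    [0, 0, 0],
    [0, 0, 0],
    [0, 0, 0]
  ],
  "hand": [0, 0, 0, 0, 0]
}}

```text
time_s: 15.25
ee_pos: [0.4913, -0.1739, 0.1295]
tool_rot: [-2.274, -2.167, 0.0]
force: [-0.0, -0.3, -1.4]
opening: 0.0447
finger_force: 30.0
```

Emit:
{"fn": "jog_arm", "kwargs": {
  "offset": [
    [0, 0, 0.001],
    [0, 0, 0.001],
    [0, 0, 0.001],
    [0, 0, 0],
    [0, 0, 0]
  ],
  "twist": [
    [0, 0, 0],
    [0, 0, 0],
    [0, 0, 0],
    [0, 0, 0],
    [0, 0, 0]
  ],
  "hand": [0, 0, 0, 0, 0]
}}

```text
time_s: 15.67
ee_pos: [0.4915, -0.174, 0.1269]
tool_rot: [2.274, 2.167, 0.0]
force: [-0.7, 0.5, 2.1]
opening: 0.0446
finger_force: 30.0
```

Emit:
{"fn": "jog_arm", "kwargs": {
  "offset": [
    [0, 0, 0.001],
    [0, 0, 0.001],
    [0, 0, 0],
    [0, 0, 0],
    [0, 0, 0]
  ],
  "twist": [
    [0, 0, 0],
    [0, 0, 0],
    [0, 0, 0],
    [0, 0, 0],
    [0, 0, 0]
  ],
  "hand": [0, 0, 0, 0, 0]
}}

```text
time_s: 16.08
ee_pos: [0.4916, -0.174, 0.1248]
tool_rot: [2.274, 2.167, 0.0]
force: [-1.1, -0.2, 3.0]
opening: 0.0451
finger_force: 30.0
```

```bash
python3 dep.py | grep -E "block|top"; python3 -c "
from plan import *
plan([.4913,-.174,.1222],-2.8)"
```

```text
guard top (110) n 1015 median 109.94 slopes [0.002 0.001] sd 0.72 mean of others [-58.   44.3]
block -y end (-42.5) n 69 median -41.12 slopes [-0.011  0.098] sd 2.13 mean of others [  0.4 115.6]
block -x side (-22.5) n 71 median -22.25 slopes [0.002 0.051] sd 1.61 mean of others [-25.  117.5]
block top (137.6) n 76 median 137.76 slopes [-0.028 -0.001] sd 0.65 mean of others [ -0.3 -28.7]
block -x z-24 n 14 median -22.31 slopes [ 0.017 -0.203] sd 1.12 mean of others [-26.6 107.8]
block -x z-14 n 19 median -21.89 slopes [ 0.014 -0.019] sd 0.62 mean of others [-28.4 115. ]
block -x z-4 n 19 median -22.27 slopes [0.012 0.011] sd 0.45 mean of others [-25.4 126.4]
block -y z-24 n 13 median -41.13 slopes [ 0.025 -0.259] sd 1.01 mean of others [ -0.4 106.4]
block -y z-14 n 14 median -40.65 slopes [-0.021  0.304] sd 0.24 mean of others [-1.000e-01  1.132e+02]
block -y z-4 n 17 median -41.0 slopes [-0.019  0.017] sd 0.21 mean of others [ -0.3 126. ]
block top (137.6) n 68 median 137.82 slopes [-0.015  0.022] sd 0.64 mean of others [ -3.8 -24.7]
t 16.28 pos [ 0.4916 -0.174   0.1248] twist [0.02 0.01 0.04] off [ 0.     -0.0003  0.0026] F [-0.27  0.06  2.82] open 0.0446 j [-0.55  0.29  1.74 -0.    1.11 -0.51]
```

Emit:
{"fn": "jog_arm", "kwargs": {
  "offset": [
    [0, 0, 0.001],
    [0, 0, 0.001],
    [0, 0, 0.0006],
    [0, 0, 0],
    [0, 0, 0]
  ],
  "twist": [
    [0, 0, 0],
    [0, 0, 0],
    [0, 0, 0],
    [0, 0, 0],
    [0, 0, 0]
  ],
  "hand": [0, 0, 0, 0, 0]
}}

```text
time_s: 16.7
ee_pos: [0.4916, -0.174, 0.1221]
tool_rot: [2.274, 2.167, 0.0]
force: [0.1, 0.1, 3.7]
opening: 0.0445
finger_force: 30.0
```

Emit:
{"fn": "jog_arm", "kwargs": {
  "offset": [
    [0, 0, 0],
    [0, 0, 0],
    [0, 0, 0],
    [0, 0, 0],
    [0, 0, 0]
  ],
  "twist": [
    [0, 0, 0],
    [0, 0, 0],
    [0, 0, 0],
    [0, 0, 0],
    [0, 0, 0]
  ],
  "hand": [0, 0, 0, 0, 0]
}}

```text
time_s: 17.12
ee_pos: [0.4916, -0.174, 0.1221]
tool_rot: [2.274, 2.167, 0.0]
force: [0.1, 0.3, 3.3]
opening: 0.0444
finger_force: 30.0
```

```bash
python3 dep.py | grep -E "top"; python3 v.py pics/v2.png | head -1; python3 -c "
from h import *
print(np.mean([(optics.read_camera('scene'),telemetry.sense()['force'])[1] for _ in range(8)],0))"
```

```text
guard top (110) n 1014 median 109.92 slopes [-0.     0.001] sd 0.72 mean of others [-58.1  43.9]
block top (134.9) n 76 median 135.14 slopes [-0.017 -0.   ] sd 0.72 mean of others [ -0.2 -29.8]
block top (134.9) n 69 median 135.12 slopes [-0.008  0.004] sd 0.79 mean of others [ -3.2 -24.6]
t 17.32 pos [ 0.4916 -0.174   0.1221] twist [0.01 0.01 0.04] off [-0.     -0.0011 -0.0169] F [ 0.49 -0.73  4.06] open 0.0444 j [-0.55  0.29  1.74  0.    1.11 -0.51]
[ 0.52681576 -0.40775579  3.80559483]
```

View pics/v2.png

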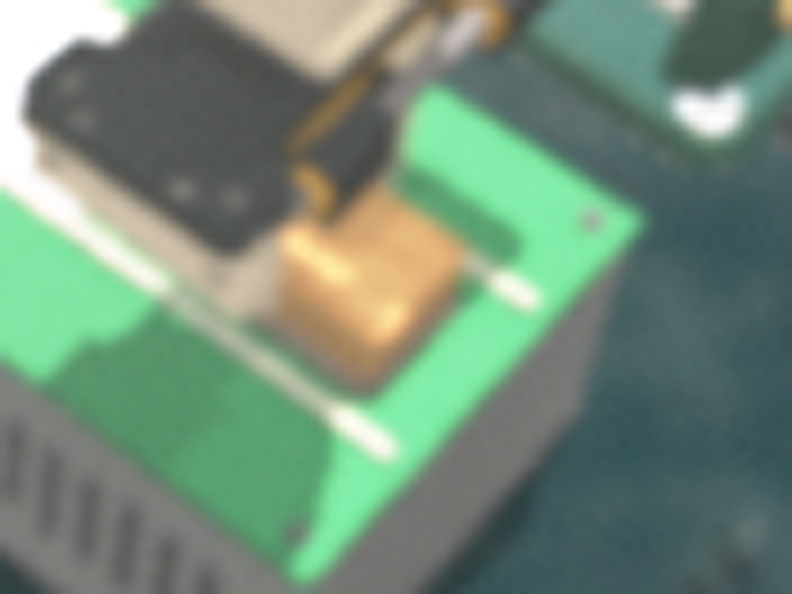

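The block stands upright in the window, its felt below the plate, fingers above the rails. It has sunk the drum about 6 mm, with about 5 N of spring force, so I hand in.

```bash
python3 -c "
from rig import ctrl
print(ctrl.close_job())"
```

```text
the job is handed in; nothing more can be done
None
```

The shutter is open to its stop, and I handed the job in with the felt block still gripped, upright in the window and pressing the drum down about 6 mm of its 12 mm travel. It took about 18 s, I touched no other item on the bench, and no verdict was shown.

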